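# Screw the fume extractor's head down until it faces the circuit board

### The job

Screw the blue intake head of the fume extractor down its neck (clockwise from above) until it covers the red ring and its mouth then points straight at the red chip in the middle of the circuit board; there is no stop to feel there. Push it round gently by its sides or lugs, without gripping it (a squeeze or a hard push, over 30 N, would crack the plastic). Leave it so, and do not disturb the board or the other things on the bench.

Things in the scene. Friction and masses are not known exactly. Their poses are not given: they have to be found in the camera images.
- extractor: Fume extractor, fixed to the bench: grey fan box 170 x 170 mm, top 70 mm above the bench. Origin: on the bench, on the vertical axis of the neck; z up. On top, on that axis, a black threaded neck 76 mm across with a red ring round it, 90 mm across, from 97 to 105 mm above the bench.
- pipe_top (a point): Top centre of the extractor's upright exhaust pipe, 44 mm across with a 54 mm cap, 240 mm above the bench, 118 mm from the neck's axis. It does not move; keep the gripper's body clear of it.
- intake_head: Blue cap screwed on the neck, 92 mm across, 52 mm high; origin on the axis at its lower rim, z up, +x the way the mouth points (also a white arrow on top). Right-hand thread: clockwise seen from above it goes down 12 mm a turn. At the start the red ring shows (rim 103 to 105 mm above the bench). It takes 0.3 to 0.6 N m to turn, more as it goes down, and stays where it is left.
- mouth (a point): Middle of the head's flat mouth, 85 mm from the axis, 66 mm wide there, 8 to 38 mm above the head's lower rim. Clockwise it needs about 0.6 to 1 turn to face the board; the thread runs on at least 2.5 rad beyond. Turned the other way it would face the board with the red ring showing, which is wrong.
- lug_left (a point): Middle of a yellow upright push lug of the head, at +120 degrees from +x about its z (counter-clockwise from above): a radial bar 12 mm thick, from the cap out to 82 mm from the axis, 4 to 40 mm above the lower rim. The point is 64 mm from the axis.
- lug_right (a point): The same for the second yellow lug, at -120 degrees.
- board_holder: Green circuit board, 90 x 118 mm, lying 47 mm above the bench in a dark holder 100 x 140 mm, fixed; its middle is a red square chip, 36 mm. Origin: on the bench under the middle of the chip.
- tape_roll: red roll of parcel tape lying flat, 100 mm across, 48 mm high; origin at the centre of its underside; a bystander
- glass_jar: amber glass jar with white lid, 72 mm across, 110 mm high; origin at the centre of its underside; a bystander
- solder_spool: grey metal spool, 56 mm across, 44 mm high; origin at the centre of its underside; a bystander
- screwdriver: screwdriver with orange handle, lying; origin at the centre of its underside; a bystander
- parts_tray: black divided tray, 130 x 100 x 30 mm; origin at the centre of its underside; a bystander
- mug: white mug, 80 mm across, 92 mm high; origin at the centre of its underside; a bystander

How it is judged:
At the end, for the whole second after the job is handed in: The head's lower rim is less than 97.7 mm above the bench (red ring covered), the chip lies in front of the mouth and within 30 mm of the line along which the mouth points, and the head is still (under 0.05 rad/s) (z of intake_head in the frame of extractor below 0.0977 m and x of board_holder in the frame of intake_head above 0.1 m and y of board_holder in the frame of intake_head between -0.03 and 0.03 m and angular speed of intake_head below 0.05 rad/s); the robot touches nothing.
It fails at once if a bystander is moved by more than 30 mm (distance of any of tape_roll, glass_jar, solder_spool, screwdriver, parts_tray, mug from where it was at the start of the episode above 0.03 m).
It fails at once if the circuit board or its holder is pressed with more than 4 N (contact force between any of the arm, the fingers and board_holder above 4 N).
It fails at once if the head is gripped or pressed hard: more than 30 N of contact from the fingers (contact force between the fingers and intake_head above 30 N).
It also fails if it takes over 61 s, if anything falls off the work surface, if the arm or the gripper's body presses on something with over 40 N, if the wrist force passes 120 N, or if a joint passes its speed limit or range.

### The arm

A 6-joint arm with a two-finger parallel gripper is mounted at the origin on the work surface. World frame = base frame: x ahead of the robot, y to its left, z up, the work surface at z = 0. Lengths are in m, angles in rad, forces in N, time in s.
With the tool pointing down it reaches from about 0.425 to 0.95 m from the base axis. Payload 3.5 kg.
Tool frame: the origin (TCP) lies at the very end of the fingers, on their centre line; the grasp point (between the pads) lies 19 mm behind it (arm.hold_point_z is the z of the grasp point in the tool frame, in m); z points along the fingers, y is the line along which they close (so a half turn about z gives the same grasp; the last joint's range is limited). The gripper opens to 85 mm and grips with 20 to 120 N. Pads are 22 mm wide; open, the fingers measure 114 mm over their backs; the gripper's body (76 mm by 85 mm) begins 54 mm behind the grasp point. The pads swing forward as they close: fully open they stand 13 mm farther back than shut.
Start: joints at [0.982, 0.286, 1.577, -0, 1.279, -0.15], TCP at [0.287, 0.611, 0.231] pointing down, gripper open.
Joint ranges: [-2.77, 2.77], [-0.9, 2.22], [0.21, 2.48], [-1.53, 4.67], [0.24, 2.81], [-2.84, 2.84]. Speed limits (rad/s): [2.79, 2.79, 3.14, 3.14, 3.14, 3.14].

### API

Orientations are given as a rotation vector (axis times angle).
In Python, from station import arm gives the robot as it stands.
- The arm moves only by the tool jog_arm, called after "Call:" as name([rows], argument=value, ...), one row to a line, values as JSON. Schema: {"type":"object","properties":{"increments":{"type":"array","items":{"type":"array","items":{"type":"number"},"minItems":5,"maxItems":5},"minItems":1,"maxItems":12},"grip_n":{"type":"number"},"only":{"type":"string"},"quiet":{"type":"boolean"},"lines":{"type":"string"}},"required":["increments"],"additionalProperties":false}. increments is a list of rows, 1 to 12 of them, each of 5 numbers: dx, dy, dz in units of 5 mm, then a turn about the tool's z in units of 0.1 rad, then the finger opening in m; each row is the pose to reach, as a shift and turn from the pose commanded when the call began, along the tool's axes at that moment; what a row does not reach only later rows make up. A row lasts 1/12 s, in which the tool goes at most 0.0417 m and 0.125 rad, less where a joint would pass 70% of its speed; a pose out of reach is approached as far as the arm can. The fingers move at their own pace and stop on an object; grip_n is the grip in N (left out, the last holds). Time passes only in rows, so rows that do not move let the fingers close. The tool returns the time, the measured TCP pose, the force, the opening and the grip force at its end. only (a regular expression) keeps the lines of the reply that match it, lines (a string "A,B") keeps lines A to B, and quiet returns only ok. Input that does not fit is refused with a message, and nothing moves.
- arm.get_obs(): the state, without advancing time (a new reading comes with each control period).
- arm.read_camera(name): name is "side" or "top" or "wrist"; returns (picture, depth): 480x640x3 uint8, red, green, blue; 480x640 float32, m along the optical axis (not along the pixel's ray), 0 where there is no reading.
- arm.camera_params(name): a dict with "mtx" (3x3 intrinsics, pixels), "k1" (the pictures are not rectified: a ray, as slopes to the right and down, at radius r is drawn at 1 + k1 r^2 times it, then the intrinsics apply), "R" (3x3) and "t" (3): a world point X has camera coordinates R X + t; the wrist camera has in their place "hand_eye" (4x4, takes a point from camera to tool coordinates, whose origin is the TCP and whose axes are the flange's). Camera axes: x right, y down, z forward; pixel columns grow to the right and rows downward; lengths in m; the calibration is good to about 2 mm. A picture is of the moment at which its call begins: read the wrist's pose just before it. camera_params takes no time and is no camera call.
- arm.finish_job(): hands the job in; it is judged then, once.
The state is a dict: "time": time; "joint_pos": joint angles; "dq": joint speeds; "joint_efforts": joint torques, N m; "tcp_pos": TCP position; "ee_rot": TCP orientation; "ft_force": force on the tool from outside, world axes, zero at the start; "torque": the same for the moment, N m; "grip_width": finger opening in m; "gripper_force": force on a finger pad.
Only numpy, scipy, OpenCV 4.12 (cv2) and the standard library are available. Lean on these libraries where they do the work, as an engineer would, in place of code of your own. Each camera call takes 0.05 s, during which the arm holds its last target. There are 200 camera calls.

## Working session

There is one attempt and no reset: what is moved stays moved. The work goes in short steps, Python scripts to look and compute and a tool call to move; the robot and the scene stay as the last step left them, time stands still between calls to the robot, and variables do not carry over. Pictures are saved under pics/ and viewed, at most 10 in all, crops included, and the job is handed in when it is done.

```bash
ls; mkdir -p pics; cat > h.py <<'E'
import numpy as np, cv2
from station import arm
from scipy.spatial.transform import Rotation as Rn
def grab(name):
    o=arm.get_obs(); im,d=arm.read_camera(name); return o,im,d
def save(im,fn): cv2.imwrite('pics/'+fn,im[:,:,::-1])
def cam(name,o=None):
    p=arm.camera_params(name); K=np.array(p['mtx'])
    if name=='wrist':
        H=np.array(p['hand_eye']); Rt=Rn.from_rotvec(o['ee_rot']).as_matrix()
        Rwc=Rt@H[:3,:3]; twc=Rt@H[:3,3]+o['tcp_pos']
    else:
        R=np.array(p['R']); Rwc=R.T; twc=-R.T@np.array(p['t'])
    return K,p['k1'],Rwc,twc
def ray(c,uv):
    K,k1,R,t=c; uv=np.array(uv,float).reshape(-1,1,2)
    n=cv2.undistortPoints(uv,K,np.array([k1,0,0,0.])).reshape(-1,2)
    return np.c_[n,np.ones(len(n))]
def at_depth(c,uv,d):   # d per pixel
    r=ray(c,uv); return (r*np.array(d).reshape(-1,1))@c[2].T+c[3]
def at_z(c,uv,z):
    r=ray(c,uv)@c[2].T; return c[3]+r*((z-c[3][2])/r[:,2:3])
def cloud(c,d):
    v,u=np.nonzero(d>0); return np.c_[u,v],at_depth(c,np.c_[u,v],d[v,u])
E
python3 - <<'E'
from h import *
for n in('top','side'):
    o,im,d=grab(n); save(im,n+'0.png'); np.save('pics/'+n+'0d.npy',d); np.save('pics/'+n+'0i.npy',im)
    c=cam(n); print(n,c[3],c[2][:,2])
print(o)
E
```

```text
pics
station.py
top [ 0.3122755  -0.03064916  1.6649904 ] [ 0.16675384 -0.00748376 -0.98597016]
side [ 0.42255679 -1.23341839  1.01709987] [ 0.09742036  0.80262627 -0.58847289]
{'time': 0.05, 'joint_pos': array([ 9.82010806e-01,  2.87162454e-01,  1.57820837e+00,  1.94090046e-05,
        1.27858558e+00, -1.50003522e-01]), 'dq': array([ 0.00036382, -0.0012022 , -0.00317707,  0.00088843,  0.00114937,
        0.00185376]), 'joint_efforts': array([ 3.46062425e-04, -4.07562196e+01, -2.93921632e+01, -1.54691488e-04,
        3.73636780e-03,  1.28533504e-06]), 'tcp_pos': array([0.28636206, 0.61051039, 0.22993233]), 'ee_rot': array([-0.68354002, -3.06543555,  0.00345103]), 'ft_force': array([-0.492918  , -0.54037066, -0.11654759]), 'torque': array([-0.0280179 , -0.0180933 ,  0.03114394]), 'gripper_force': 0.0, 'grip_width': 0.08539259601323591}
```

View pics/top0.png

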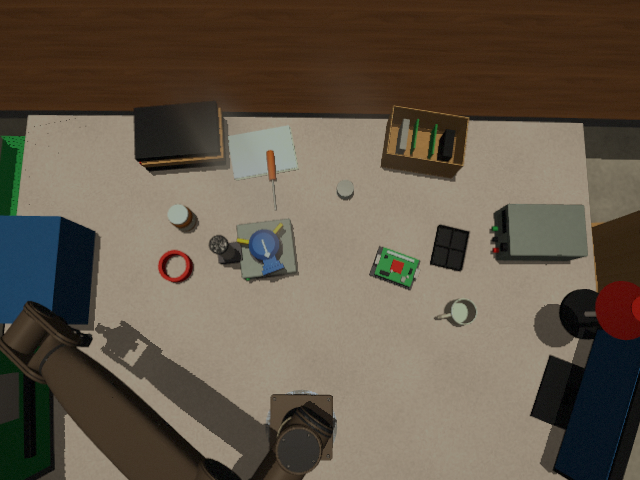

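View pics/side0.png

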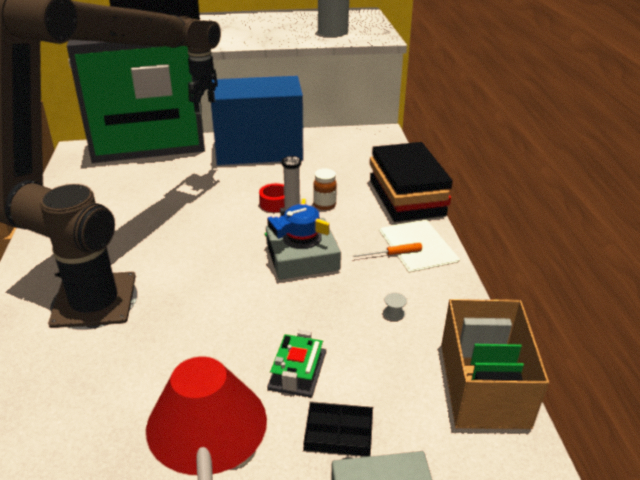

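The top view shows the extractor at about (265,250), with the mouth at about (272,268) pointing toward the robot. The pipe is at (220,245) and the chip at (397,268). I'll enlarge it.

```bash
python3 - <<'E'
from h import *
im=np.load('pics/top0i.npy'); d=np.load('pics/top0d.npy')
save(cv2.resize(im[205:295,200:320],None,fx=6.6,fy=6.6,interpolation=cv2.INTER_CUBIC),'crop1.png')
c=cam('top'); uv,P=cloud(c,d)
rgb=im[uv[:,1],uv[:,0]].astype(int); r,g,b=rgb.T
u,v=uv.T
def rep(n,m): print(n,m.sum(),np.median(P[m],0).round(4),P[m].mean(0).round(4), P[m].min(0).round(3),P[m].max(0).round(3))
ex=(u>205)&(u<310)&(v>205)&(v<290)
rep('chip',(r>150)&(g<60)&(u>380)&(u<415)&(v>255)&(v<282))
rep('blue',ex&(b>r+50)&(b>g+30))
rep('bluetop',ex&(b>r+40)&(b>g+20)&(P[:,2]>.148))
rep('yellow',ex&(r>150)&(g>120)&(b<90))
m=ex&(np.abs(P[:,2]-.07)<.006)
print(cv2.minAreaRect(P[m][:,:2].astype(np.float32)))
rep('pipe',ex&(P[:,2]>.22))
E
```

```text
chip 98 [ 0.4907 -0.2911  0.0529] [ 0.4907 -0.2907  0.0529] [ 0.472 -0.308  0.043] [ 0.509 -0.273  0.063]
blue 626 [0.5184 0.1143 0.1511] [0.5142 0.1146 0.1499] [0.452 0.061 0.132] [0.569 0.16  0.165]
bluetop 464 [0.5385 0.1234 0.1544] [0.537  0.1216 0.1545] [0.458 0.073 0.148] [0.576 0.159 0.165]
yellow 52 [0.5664 0.1267 0.1452] [0.5708 0.1286 0.1449] [0.545 0.066 0.135] [0.602 0.196 0.154]
((0.5342209339141846, 0.14902161061763763), (0.17208561301231384, 0.23443235456943512), 7.798791885375977)
pipe 301 [0.5227 0.2335 0.2399] [0.5231 0.2334 0.24  ] [0.497 0.208 0.228] [0.551 0.26  0.249]
```

View pics/crop1.png

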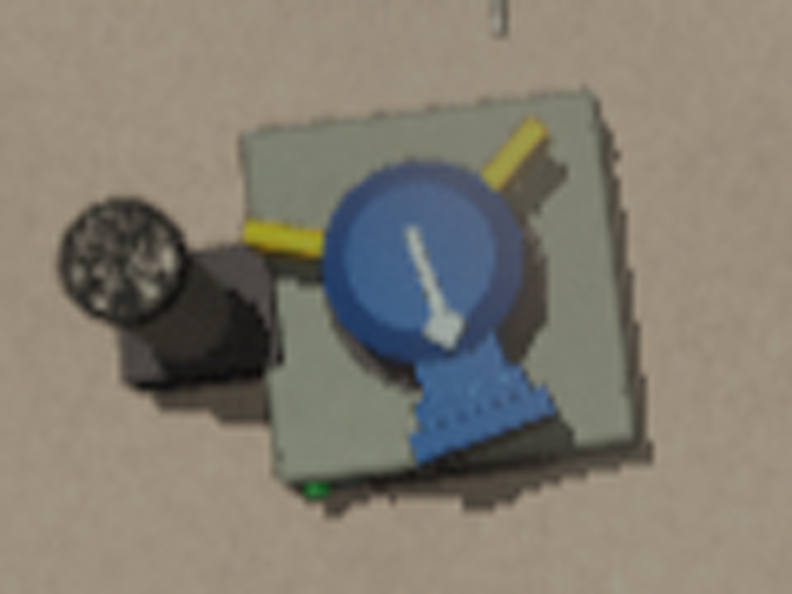

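The crop shows the cap circle centred at about (423,261). The lug outer ends are at (247,234) and (540,127), the mouth middle at about (485,435), and the arrow runs (412,232)→(444,335). The neck should be at the box centre.

```bash
python3 - <<'E'
from h import *
c=cam('top'); f=lambda p,z: at_z(c,[[200+p[0]/6.6,205+p[1]/6.6]],z)[0]
corn=[f(p,.07)[:2] for p in((243,134),(592,92),(640,438),(283,484))]
print('box',np.round(corn,3),np.mean(corn,0).round(4))
print('cap@.14',f((423,261),.14).round(4),'top disc',f((414,257),.156).round(4))
A=f((412,232),.157);B=f((444,335),.157);print('arrow deg',np.degrees(np.arctan2(*(B-A)[[1,0]])))
ax=np.array([.5385,.1175])
for n,p,z in(('lugR',(247,234),.144),('lugL',(540,127),.144),('mouth',(485,435),.142)):
    q=f(p,z)[:2]-ax; print(n,q.round(4),np.hypot(*q),np.degrees(np.arctan2(q[1],q[0])))
pp=np.array([.5227,.2335])-ax; print('pipe',np.hypot(*pp),np.degrees(np.arctan2(pp[1],pp[0])))
ch=np.array([.4907,-.2909])-ax; print('chip deg',np.degrees(np.arctan2(ch[1],ch[0])))
o=arm.get_obs(); print(Rn.from_rotvec(o['ee_rot']).as_matrix().round(3))
E
```

```text
box [[0.61  0.209]
 [0.632 0.045]
 [0.468 0.019]
 [0.445 0.184]] [0.5388 0.1144]
cap@.14 [0.5399 0.1157 0.14  ] top disc [0.5392 0.1182 0.156 ]
arrow deg -161.39333153241276
lugR [0.012 0.077] 0.07789039233861432 81.14038325065336
lugL [ 0.0624 -0.0531] 0.08197491050727222 -40.40896910323158
mouth [-0.0767 -0.0317] 0.08299284478635689 -157.53776798122215
pipe 0.11707108951402136 97.75634924854596
chip deg -96.67564690019383
[[-0.905  0.425 -0.001]
 [ 0.425  0.905 -0.002]
 [ 0.    -0.002 -1.   ]]
```
Axis ≈ (0.539,0.116). Good. Head heading -160. Need clockwise ~297°.

The manual's scale: shifts go in units of 5 mm and turns go in units of 0.1 rad. Converting my numbers, -0.06 m is -12, -0.345 m is -69, -0.438 rad is -4.38.

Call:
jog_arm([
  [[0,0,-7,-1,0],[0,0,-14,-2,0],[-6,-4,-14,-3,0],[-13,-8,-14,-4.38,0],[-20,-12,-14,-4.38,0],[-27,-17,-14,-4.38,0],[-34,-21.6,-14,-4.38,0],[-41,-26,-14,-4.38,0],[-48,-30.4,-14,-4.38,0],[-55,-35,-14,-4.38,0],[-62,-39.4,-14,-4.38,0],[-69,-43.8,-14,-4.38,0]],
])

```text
refused: increments[0]: the value is too long (schema: maxItems 5). Nothing was moved.
```

Wrong form. The message asks for a list of rows, each a list of 5 numbers, so I'll send the same numbers that way.

Call:
jog_arm([
  [0,0,-7,-1,0],
  [0,0,-14,-2,0],
  [-6,-4,-14,-3,0],
  [-13,-8,-14,-4.38,0],
  [-20,-12,-14,-4.38,0],
  [-27,-17,-14,-4.38,0],
  [-34,-21.6,-14,-4.38,0],
  [-41,-26,-14,-4.38,0],
  [-48,-30.4,-14,-4.38,0],
  [-55,-35,-14,-4.38,0],
  [-62,-39.4,-14,-4.38,0],
  [-69,-43.8,-14,-4.38,0],
])

```text
time: 1.1
tcp_pos: [0.5062, 0.2647, 0.3009]
ee_rot: [-0.001, -3.141, 0.0]
ft_force: [1.8, 0.4, -0.5]
grip_width: -0.0004
gripper_force: 0.0
```

```bash
python3 -c "
from h import *
o=arm.get_obs();print(o['time'],o['tcp_pos'],o['joint_pos'].round(2));print(Rn.from_rotvec(o['ee_rot']).as_matrix().round(3))"
```

```text
1.1 [0.50615063 0.26470015 0.30091573] [ 0.3   0.01  1.76  0.    1.37 -1.27]
[[-1.     0.001 -0.001]
 [ 0.001  1.    -0.   ]
 [ 0.001 -0.    -1.   ]]
```

Call:
jog_arm([
  [-4,-6.8,0,0,0],
  [-8,-13.4,0,0,0],
  [-12,-20,0,0,0],
  [-16,-26.8,0,0,0],
  [-21.6,-33.8,0,0,0],
  [-21.6,-33.8,0,0,0],
  [-21.6,-33.8,0,0,0],
])

```text
time: 1.68
tcp_pos: [0.6143, 0.0953, 0.3001]
ee_rot: [-0.007, -3.14, -0.0]
ft_force: [-1.1, 0.1, -0.4]
grip_width: -0.0001
gripper_force: 0.0
```

```bash
python3 - <<'E'
from h import *
o,im,d=grab('wrist'); save(im,'w1.png')
c=cam('wrist',o); uv,P=cloud(c,d); r,g,b=im[uv[:,1],uv[:,0]].astype(int).T
print(o['tcp_pos'],o['ft_force'])
m=(b>r+40)&(b>g+20)&(P[:,2]>.1)&(P[:,2]<.17); print('blue',m.sum(),P[m].min(0).round(3),P[m].max(0).round(3))
m=(r>120)&(g>100)&(b<80)&(P[:,2]>.1)&(P[:,2]<.17); ax=np.array([.539,.116])
if m.sum():
    q=P[m][:,:2]-ax; a=np.degrees(np.arctan2(q[:,1],q[:,0])); 
    for lo,hi in((-80,20),(40,130)):
        s=(a>lo)&(a<hi)
        if s.any(): print('yel',s.sum(),np.median(a[s]),np.hypot(*q[s].T).max(),np.percentile(P[m][s,2],[5,50,95]))
E
```

```text
[0.61430358 0.09529806 0.30010196] [-1.14447153  0.14831009 -0.36519491]
blue 7273 [0.458 0.07  0.141] [0.582 0.161 0.159]
yel 69 81.43219334460383 0.07982933322393562 [0.14284763 0.14456403 0.14597975]
```

View pics/w1.png

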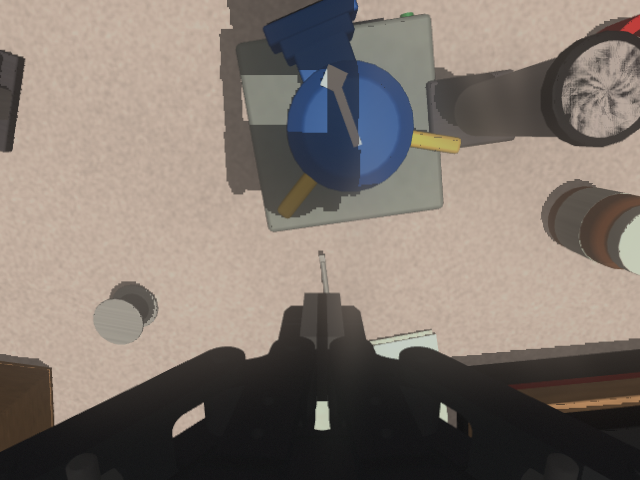

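The wrist view agrees: the cap is around (350,125), the lugs are at (297,195) and (435,141), and the fingers come down beside lug_left in free space. Next I descend and work out the arc rows.

Call:
jog_arm([
  [0,0,8,0,0],
  [0,0,16,0,0],
  [0,0,24,0,0],
  [0,0,31,0,0],
  [0,0,37.8,0,0],
  [0,0,37.8,0,0],
  [0,0,37.8,0,0],
])

```text
time: 2.32
tcp_pos: [0.6113, 0.099, 0.1104]
ee_rot: [0.002, -3.136, -0.0]
ft_force: [-0.0, -0.1, 1.3]
grip_width: -0.0002
gripper_force: 0.0
```

```bash
cat > arc.py <<'E'
# arc.py cx cy a0 step n : relative rows (tool x=-world x, tool y=world y) about the axis, R=74 mm
import sys, numpy as np
cx,cy,a,s,n=map(float,sys.argv[1:]); 
out=[]
for i in range(1,int(n)+1):
    t=np.radians(a-s*i); x,y=.538+.074*np.cos(t),.116+.074*np.sin(t); out.append('%.3f %.3f'%(-(x-cx),y-cy))
print('; '.join(out),'| end',round(x,4),round(y,4),a-s*n)
E
python3 arc.py .614 .097 -16 3.5 12
```

```text
0.006 -0.006; 0.008 -0.010; 0.010 -0.014; 0.012 -0.018; 0.014 -0.022; 0.017 -0.026; 0.020 -0.029; 0.023 -0.032; 0.026 -0.036; 0.029 -0.039; 0.033 -0.041; 0.037 -0.044 | end 0.5772 0.0532 -58.0
```

Call:
jog_arm([
  [1.2,-1.2,0,0,0],
  [1.6,-2,0,0,0],
  [2,-2.8,0,0,0],
  [2.4,-3.6,0,0,0],
  [2.8,-4.4,0,0,0],
  [3.4,-5.2,0,0,0],
  [4,-5.8,0,0,0],
  [4.6,-6.4,0,0,0],
])

```text
time: 2.98
tcp_pos: [0.5921, 0.0663, 0.1151]
ee_rot: [0.003, 3.136, 0.004]
ft_force: [1.8, 4.9, -0.4]
grip_width: -0.0002
gripper_force: 2.1
```

```bash
python3 arc.py .591 .065 -44 4 12;  python3 arc.py 0.5322 0.0422 -92 4 12;  python3 arc.py .4813 .0678 -140 4 12
```

```text
0.003 -0.004; 0.007 -0.007; 0.012 -0.010; 0.016 -0.013; 0.021 -0.016; 0.025 -0.018; 0.030 -0.019; 0.035 -0.021; 0.040 -0.022; 0.045 -0.023; 0.050 -0.023; 0.056 -0.023 | end 0.5354 0.042 -92.0
0.002 0.000; 0.007 0.001; 0.012 0.002; 0.017 0.003; 0.022 0.005; 0.027 0.007; 0.031 0.010; 0.036 0.012; 0.040 0.015; 0.044 0.019; 0.047 0.022; 0.051 0.026 | end 0.4813 0.0684 -140.0
0.003 0.005; 0.006 0.009; 0.009 0.013; 0.011 0.018; 0.013 0.023; 0.014 0.028; 0.016 0.033; 0.017 0.038; 0.017 0.043; 0.017 0.048; 0.017 0.053; 0.017 0.058 | end 0.4647 0.1263 -188.0
```

In the tool's units: 0.056 m is 11.2, 0.05 m is 10.

Call:
jog_arm([
  [0.6,-0.8,0,0,0],
  [1.4,-1.4,0,0,0],
  [2.4,-2,0,0,0],
  [3.2,-2.6,0,0,0],
  [4.2,-3.2,0,0,0],
  [5,-3.6,0,0,0],
  [6,-3.8,0,0,0],
  [7,-4.2,0,0,0],
  [8,-4.4,0,0,0],
  [9,-4.6,0,0,0],
  [10,-4.6,0,0,0],
  [11.2,-4.6,0,0,0],
])

```text
time: 3.98
tcp_pos: [0.5385, 0.0423, 0.1163]
ee_rot: [0.003, 3.129, 0.0]
ft_force: [5.4, 2.4, -0.6]
grip_width: 0.0
gripper_force: 2.6
```

```bash
python3 arc.py .535 .042 -92 4 12;  python3 arc.py .481 .068 -140 4 12
```

```text
0.005 0.000; 0.010 0.001; 0.015 0.002; 0.020 0.004; 0.025 0.005; 0.029 0.007; 0.034 0.010; 0.038 0.013; 0.043 0.016; 0.047 0.019; 0.050 0.023; 0.054 0.026 | end 0.4813 0.0684 -140.0
0.003 0.005; 0.006 0.009; 0.008 0.013; 0.011 0.018; 0.013 0.023; 0.014 0.028; 0.015 0.033; 0.016 0.038; 0.017 0.043; 0.017 0.048; 0.017 0.053; 0.016 0.058 | end 0.4647 0.1263 -188.0
```

Call:
jog_arm([
  [1,0,0,0,0],
  [2,0.2,0,0,0],
  [3,0.4,0,0,0],
  [4,0.8,0,0,0],
  [5,1,0,0,0],
  [5.8,1.4,0,0,0],
  [6.8,2,0,0,0],
  [7.6,2.6,0,0,0],
  [8.6,3.2,0,0,0],
  [9.4,3.8,0,0,0],
  [10,4.6,0,0,0],
  [10.8,5.2,0,0,0],
])

```text
time: 4.98
tcp_pos: [0.4853, 0.0672, 0.1167]
ee_rot: [0.002, 3.127, -0.005]
ft_force: [6.5, -3.6, 0.5]
grip_width: -0.0001
gripper_force: 2.5
```

Call:
jog_arm([
  [0.6,1,0,0,0],
  [1.2,1.8,0,0,0],
  [1.6,2.6,0,0,0],
  [2.2,3.6,0,0,0],
  [2.6,4.6,0,0,0],
  [2.8,5.6,0,0,0],
  [3,6.6,0,0,0],
  [3.2,7.6,0,0,0],
  [3.4,8.6,0,0,0],
  [3.4,9.6,0,0,0],
])

```text
time: 5.82
tcp_pos: [0.4668, 0.1145, 0.1156]
ee_rot: [0.001, 3.132, -0.007]
ft_force: [3.7, -6.0, -0.3]
grip_width: 0.0001
gripper_force: 2.8
```

In the tool's units: -0.129 m is -25.8, -0.055 m is -11.

Call:
jog_arm([
  [0,-2.4,0,0,0],
  [0.8,-3,0,0,0],
  [0.8,-3,-8,0,0],
  [0.8,-3,-16,0,0],
  [0.8,-3,-24,0,0],
  [-6,-6,-30,0,0],
  [-13,-8,-32,0,0],
  [-20,-10,-32,0,0],
  [-25.8,-11,-32,0,0],
  [-25.8,-11,-32,0,0],
  [-25.8,-11,-32,0,0],
])

```text
time: 6.73
tcp_pos: [0.593, 0.0608, 0.2727]
ee_rot: [-0.003, -3.141, 0.0]
ft_force: [-0.9, 0.1, 1.0]
grip_width: -0.0001
gripper_force: 0.0
```

```bash
cat > look.py <<'E'
from h import *; import sys
o,im,d=grab('wrist'); save(im,sys.argv[1])
c=cam('wrist',o); uv,P=cloud(c,d); r,g,b=im[uv[:,1],uv[:,0]].astype(int).T
print(o['tcp_pos'].round(4),o['ft_force'].round(2))
ax=np.array([.538,.116]); z=P[:,2]
m=(z>.085)&(z<.17)&(r>60)&(g>.65*r)&(b<.6*g); q=P[:,:2]-ax; rad=np.hypot(*q.T); a=np.degrees(np.arctan2(q[:,1],q[:,0]))
m&=(rad>50)/1>0 if False else (rad>.05)&(rad<.09)
h,e=np.histogram(a[m],72,(-180,180)); print('yellow',[(int(e[i]),int(h[i])) for i in range(72) if h[i]>8])
m=(z>.14)&(z<.165)&(rad<.03)&(b>r+20); print('top z',np.median(z[m]) if m.any() else None)
E
python3 look.py w2.png
```

```text
[0.593  0.0608 0.2727] [-0.94  0.09  1.03]
yellow [(-80, 15), (-75, 72), (160, 323), (165, 392), (170, 14)]
top z 0.15101906952846433
```

View pics/w2.png

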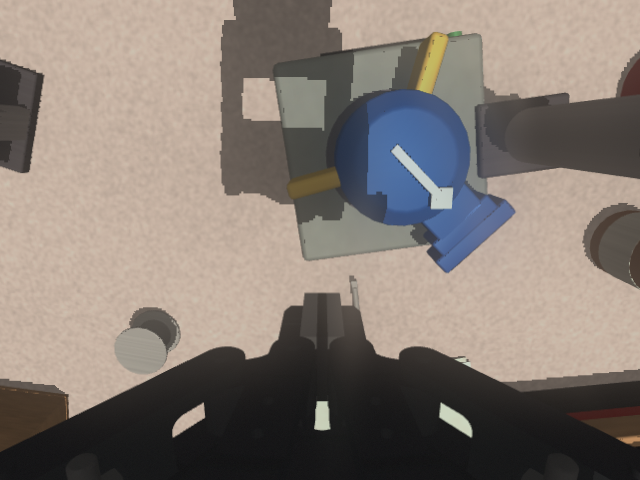

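The picture shows lug_right at (315,183), about -75°, and lug_left at (432,65), about 165°. The mouth at (475,235) points about 45°. So 142° remains, pushing lug_right.

In the tool's units: 0.164 m is 32.8, 0.15 m is 30.

Call:
jog_arm([
  [0,0,8,0,0],
  [0,0,16,0,0],
  [0,0,24,0,0],
  [0,0,30,0,0],
  [0,0,32.8,0,0],
  [0,0,32.8,0,0],
  [0,0,32.8,0,0],
])

```text
time: 7.37
tcp_pos: [0.5913, 0.062, 0.1086]
ee_rot: [-0.0, -3.141, -0.0]
ft_force: [1.0, -0.0, 1.6]
grip_width: -0.0
gripper_force: 0.0
```

```bash
python3 arc.py .593 .061 -46 3.5 12; python3 arc.py .539 .042 -88 4 12; python3 arc.py .4845 .0646 -136 4 12
```

```text
0.007 -0.001; 0.010 -0.004; 0.014 -0.007; 0.018 -0.009; 0.022 -0.011; 0.026 -0.013; 0.030 -0.015; 0.035 -0.016; 0.039 -0.017; 0.043 -0.018; 0.048 -0.019; 0.052 -0.019 | end 0.5406 0.042 -88.0
0.004 0.000; 0.009 0.000; 0.014 0.001; 0.019 0.002; 0.024 0.004; 0.029 0.005; 0.033 0.007; 0.038 0.010; 0.042 0.013; 0.047 0.016; 0.051 0.019; 0.054 0.023 | end 0.4848 0.0646 -136.0
0.003 0.004; 0.006 0.008; 0.009 0.012; 0.012 0.017; 0.014 0.021; 0.016 0.026; 0.018 0.031; 0.019 0.036; 0.020 0.041; 0.020 0.046; 0.020 0.051; 0.020 0.057 | end 0.4642 0.1212 -184.0
```

In the tool's units: 0.052 m is 10.4, 0.048 m is 9.6.

Call:
jog_arm([
  [1.4,-0.2,0,0,0],
  [2,-0.8,0,0,0],
  [2.8,-1.4,0,0,0],
  [3.6,-1.8,0,0,0],
  [4.4,-2.2,0,0,0],
  [5.2,-2.6,0,0,0],
  [6,-3,0,0,0],
  [7,-3.2,0,0,0],
  [7.8,-3.4,0,0,0],
  [8.6,-3.6,0,0,0],
  [9.6,-3.8,0,0,0],
  [10.4,-3.8,0,0,0],
])

```text
time: 8.37
tcp_pos: [0.5434, 0.043, 0.1104]
ee_rot: [0.004, 3.132, 0.002]
ft_force: [6.4, 3.7, -0.9]
grip_width: 0.0002
gripper_force: 2.9
```

Call:
jog_arm([
  [1.2,0,0,0,0],
  [2.2,0,0,0,0],
  [3.2,0.2,0,0,0],
  [4.2,0.4,0,0,0],
  [5.2,0.8,0,0,0],
  [6.2,1,0,0,0],
  [7,1.4,0,0,0],
  [8,2,0,0,0],
  [8.8,2.6,0,0,0],
  [9.8,3.2,0,0,0],
  [10.6,3.8,0,0,0],
  [11.2,4.6,0,0,0],
])

```text
time: 9.37
tcp_pos: [0.4884, 0.0643, 0.1111]
ee_rot: [0.002, 3.13, -0.004]
ft_force: [8.6, -2.7, -0.3]
grip_width: -0.0001
gripper_force: 3.0
```

In the tool's units: 0.057 m is 11.4, 0.051 m is 10.2.

Call:
jog_arm([
  [0.6,0.8,0,0,0],
  [1.2,1.6,0,0,0],
  [1.8,2.4,0,0,0],
  [2.4,3.4,0,0,0],
  [2.8,4.2,0,0,0],
  [3.2,5.2,0,0,0],
  [3.6,6.2,0,0,0],
  [3.8,7.2,0,0,0],
  [4,8.2,0,0,0],
  [4,9.2,0,0,0],
  [4,10.2,0,0,0],
  [4,11.4,0,0,0],
])

```text
time: 10.37
tcp_pos: [0.4666, 0.1204, 0.1099]
ee_rot: [0.0, 3.136, -0.008]
ft_force: [2.6, -7.8, 0.1]
grip_width: 0.0001
gripper_force: 3.2
```

```bash
python3 - <<'E'
from h import *
o,im,d=grab('top'); save(cv2.resize(im[205:295,200:320],None,fx=6.6,fy=6.6,interpolation=cv2.INTER_CUBIC),'crop2.png')
E
python3 arc.py .465 .122 -184 3 8
```

```text
0.000 0.003; -0.000 0.007; -0.001 0.011; -0.002 0.014; -0.003 0.018; -0.004 0.022; -0.006 0.025; -0.008 0.029 | end 0.4727 0.1507 -208.0
```

View pics/crop2.png

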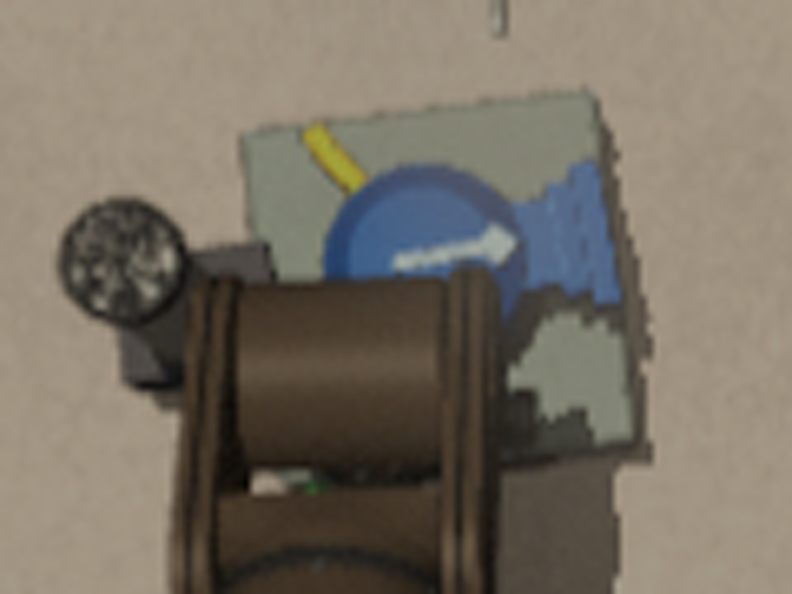

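The crop shows the arrow running (395,262)→(515,242), so the mouth is at about -80° and needs about 16° more. First I check the wrist link's height against the pipe.

```bash
python3 - <<'E'
from h import *
o,im,d=grab('top'); c=cam('top'); uv,P=cloud(c,d); u,v=uv.T
m=(u>225)&(u<278)&(v>244)&(v<294)&(P[:,2]>.2)
for lo in np.arange(.2,.6,.05):
    s=m&(P[:,2]>lo)&(P[:,2]<lo+.05)
    if s.sum()>5: print(round(lo,2),s.sum(),P[s].min(0).round(3),P[s].max(0).round(3))
E
```

```text
0.2 26 [0.432 0.071 0.2  ] [0.524 0.217 0.25 ]
0.25 30 [0.428 0.097 0.252] [0.437 0.144 0.299]
0.3 13 [0.42  0.066 0.303] [0.503 0.163 0.35 ]
0.35 1158 [0.384 0.065 0.352] [0.501 0.182 0.4  ]
0.4 874 [0.379 0.064 0.4  ] [0.48  0.178 0.45 ]
0.45 149 [0.379 0.088 0.45 ] [0.4   0.15  0.465]
```

Call:
jog_arm([
  [0,0.6,0,0,0],
  [-0.04,1.2,0,0,0],
  [-0.14,1.8,0,0,0],
  [-0.26,2.4,0,0,0],
  [-0.4,2.9,0,0,0],
  [-0.56,3.4,0,0,0],
  [-0.72,3.9,0,0,0],
  [-0.72,3.9,0,0,0],
])

```text
time: 11.13
tcp_pos: [0.4688, 0.1401, 0.109]
ee_rot: [-0.0, 3.14, -0.007]
ft_force: [-0.3, -6.1, -1.1]
grip_width: 0.0002
gripper_force: 2.4
```

Call:
jog_arm([
  [0,-1.6,0,0,0],
  [0.8,-3,0,0,0],
  [1.2,-3,-8,0,0],
  [1.2,-3,-16,0,0],
  [1.2,-3,-24,0,0],
  [1.2,-8,-32,0,0],
  [0,-16,-34,0,0],
  [-4,-24,-34,0,0],
  [-10,-28,-34,0,0],
  [-16,-28,-34,0,0],
  [-22,-28,-34,0,0],
  [-22,-28,-34,0,0],
])

```text
time: 12.13
tcp_pos: [0.5809, 0.0003, 0.2771]
ee_rot: [0.005, 3.142, 0.001]
ft_force: [-0.8, 0.1, -0.8]
grip_width: 0.0
gripper_force: 0.0
```

```bash
python3 look.py w3.png; python3 - <<'E'
from h import *
o,im,d=grab('top'); save(cv2.resize(im[205:295,200:320],None,fx=6.6,fy=6.6,interpolation=cv2.INTER_CUBIC),'crop3.png')
E
```

```text
[5.809e-01 3.000e-04 2.771e-01] [-0.84  0.07 -0.84]
yellow [(20, 246), (25, 205), (140, 255), (145, 368), (150, 25)]
top z 0.14629036329655126
```

View pics/crop3.png

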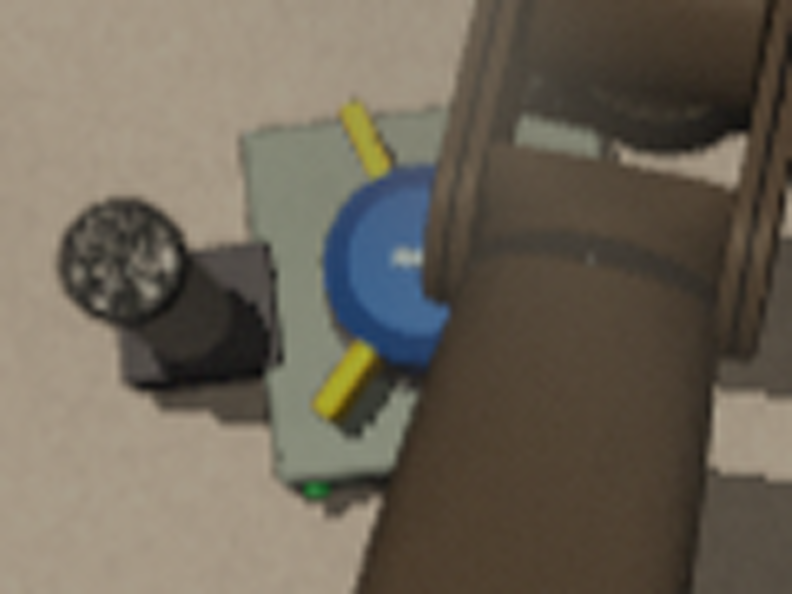

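View pics/w3.png

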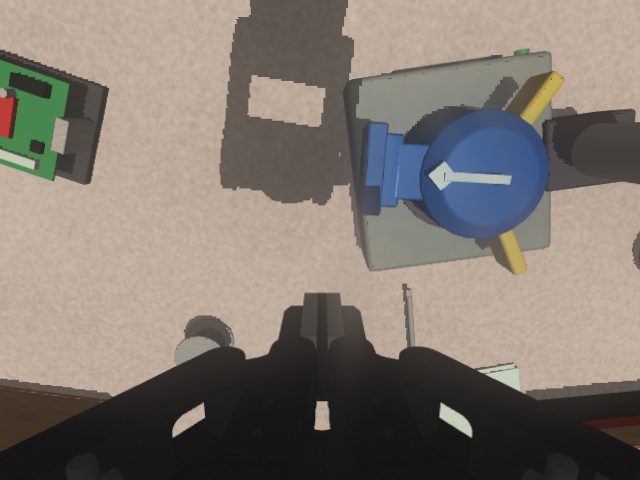

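Mouth at about (375,168), arrow (511,180)→(432,175), lug ends at (519,270) and (558,77). I'll work out the aim from these.

```bash
python3 - <<'E'
from h import *
o,im,d=grab('wrist'); c=cam('wrist',o); uv,P=cloud(c,d); r,g,b=im[uv[:,1],uv[:,0]].astype(int).T
z=P[:,2]; m=(z>.142)&(z<.152)&(b>r+30)
cc,rr=cv2.minEnclosingCircle(P[m&(P[:,1]>.08)][:,:2].astype(np.float32)); print('top disc',cc,rr,np.median(z[m]))
pts=P[(z>.1)&(z<.142)&(b>r+30)&(P[:,1]<.06)]; print('mouth mean',pts.mean(0),pts.min(0),pts.max(0))
ang=lambda q:np.degrees(np.arctan2(q[1],q[0]))
A,B=at_z(c,[[511,180],[432,175]],.147); print('arrow',ang(B-A))
L,Rr=at_z(c,[[519,270]],.135)[0],at_z(c,[[558,77]],.135)[0]
chip=np.array([.4907,-.2909])
for ax in (np.array([.538,.116]),np.array([.5388,.1145]),np.array(cc)):
    l,q=ang(L[:2]-ax),ang(Rr[:2]-ax); print('lugs',l,q,'mouth',l-120,q-240,'rad',np.hypot(*(L[:2]-ax)),np.hypot(*(Rr[:2]-ax)),'want',ang(chip-ax))
E
```

```text
top disc (0.5419291853904724, 0.11466860771179199) 0.0397462472319603 0.14595022196857632
mouth mean [0.532567   0.04605351 0.13358556] [0.50542603 0.03054585 0.12938558] [0.5640631  0.05999208 0.13596242]
arrow -93.49517582617005
lugs 26.181332011086738 146.35875191967602 mouth -93.81866798891326 -93.64124808032398 rad 0.07900967954600832 0.0790656192683823 want -96.63057602155723
lugs 27.4141418577434 145.7858381999556 mouth -92.5858581422566 -94.2141618000444 rad 0.07897185788362591 0.08056665160895014 want -96.76641104218139
lugs 28.385881330380673 147.09552354359838 mouth -91.61411866961933 -92.90447645640162 rad 0.07612739280289124 0.08308120332174125 want -97.19915945604318
```

It is about 3° short, which is 22 mm off at the chip. I'll go back by the same path and push the last 4 mm.

In the tool's units: 0.17 m is 34, 0.13 m is 26.

Call:
jog_arm([
  [6,0,0,0,0],
  [12,0,0,0,0],
  [18,4,0,0,0],
  [22,12,0,0,0],
  [23.2,20,2,0,0],
  [23.2,25,10,0,0],
  [23.2,25,18,0,0],
  [23.2,25,26,0,0],
  [23.2,25,34,0,0],
  [23.2,25,34,0,0],
])

```text
time: 13.12
tcp_pos: [0.4543, 0.1271, 0.1005]
ee_rot: [0.001, -3.125, 0.001]
ft_force: [-1.5, -0.0, -0.7]
grip_width: 0.0001
gripper_force: 0.0
```

Call:
jog_arm([
  [-0.6,1.4,0,0,0],
  [-1.2,2.6,0,0,0],
  [-1.26,2.9,0,0,0],
  [-1.32,3.2,0,0,0],
  [-1.42,3.5,0,0,0],
  [-1.52,3.74,0,0,0],
  [-1.52,3.74,0,0,0],
  [-1.52,3.74,0,0,0],
])

```text
time: 13.78
tcp_pos: [0.4714, 0.1447, 0.1107]
ee_rot: [-0.0, 3.138, -0.005]
ft_force: [-0.0, -5.6, -3.8]
grip_width: -0.0002
gripper_force: 2.5
```

Call:
jog_arm([
  [0,-1.6,0,0,0],
  [0.8,-3.6,0,0,0],
  [1.2,-3.6,-8,0,0],
  [1.2,-3.6,-16,0,0],
  [1.2,-3.6,-24,0,0],
  [1.2,-8,-32,0,0],
  [0,-16,-34,0,0],
  [-4,-24,-34,0,0],
  [-10,-28,-34,0,0],
  [-16,-28,-34,0,0],
  [-22,-28,-34,0,0],
  [-22,-28,-34,0,0],
])

```text
time: 14.78
tcp_pos: [0.5836, 0.004, 0.2792]
ee_rot: [0.005, 3.137, 0.001]
ft_force: [-1.2, -0.4, -0.5]
grip_width: 0.0
gripper_force: 0.0
```

```bash
python3 look.py w4.png
```

```text
[0.5836 0.004  0.2792] [-1.2  -0.4  -0.53]
yellow [(15, 126), (20, 273), (135, 191), (140, 348), (145, 107)]
top z 0.1461453634446256
```

View pics/w4.png

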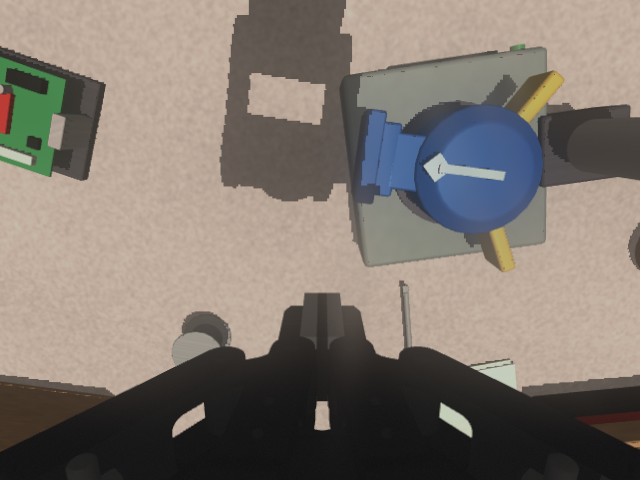

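The arrow now runs (505,176)→(427,167), about -96.6°, and its line meets the chip. The cap top is at 146 mm, so the rim is at about 94 mm and the red ring is covered. The arm is clear of everything.

Call:
jog_arm([
  [0,0,0,0,0],
  [0,0,0,0,0],
  [0,0,0,0,0],
])

```text
time: 15.08
tcp_pos: [0.579, 0.006, 0.2793]
ee_rot: [0.001, 3.14, -0.0]
ft_force: [0.0, 0.2, 0.8]
grip_width: -0.0
gripper_force: 0.0
```

```bash
python3 -c "
from station import arm
print(arm.finish_job())"
```

```text
the job is handed in; nothing more can be done
None
```

I screwed the head about 0.82 turn clockwise and handed the job in at about 15 s: the rim is at about 94 mm, the red ring is covered, the mouth points at the chip to within about a degree, and push forces read under 10 N at the end of each move; the hand-in returned no verdict.

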